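# Nest a corner guard into the packing rack

## Robot

A 6-joint arm with a two-finger parallel gripper is mounted at the origin on the work surface. World frame = base frame: x ahead of the robot, y to its left, z up, the work surface at z = 0. Lengths are in m, angles in degrees, forces in N, time in s.
With the tool pointing down it reaches from about 0.375 to 0.9 m from the base axis. Payload 3.1 kg.
Tool frame: the origin (TCP) lies midway between the tips of the shut fingers; the grasp point (between the pads) lies 19 mm behind it; z points along the fingers, y is the line along which they close (so a half turn about z gives the same grasp; the last joint's range is limited). The gripper opens to 85 mm and grips with 20 to 120 N. Pads are 22 mm wide; open, the fingers measure 114 mm over their backs; the gripper's body (76 mm by 85 mm) begins 54 mm behind the grasp point. The pads swing forward as they close: fully open they stand 13 mm farther back than shut.
Start: joints at [-79.67, 30.224, 82.088, -0, 67.689, -10.227], TCP at [0.219, -0.585, 0.231] pointing down, gripper open.
Joint ranges: [-176.69, 176.69], [-43.24, 126.21], [12.49, 139.97], [-82, 262], [0, 151.66], [-163.58, 163.58]. Speed limits (degrees/s): [159.86, 159.86, 180, 180, 180, 180].

## Interface

Orientations are given as [roll, pitch, yaw] about the fixed x, y, z axes, in that order (R = Rz(yaw) Ry(pitch) Rx(roll)).
In Python, from plant import manip, optics, nets gives the robot as it stands.
- The arm moves only by the tool apply_moves, never from a script. Its argument "motion" is a list of rows, each an object of numbers: "grip": the opening, from 0 (shut) to 1 (fully open); "dx", "dy", "dz": the shift along the world's x, y, z in mm; "yaw": the turn about the world's z in degrees. A call has 1 to 12 rows; each row shifts and turns the commanded pose from where the row before left it; what a row does not reach is not made up. A row lasts 1/8 s, in which the tool goes at most 62.5 mm and 10.7 degrees, less where a joint would pass 70% of its speed; a pose out of reach is approached as far as the arm can. A call is refused whole if a number of a shift passes 62.5 or a number of a turn 10.7, either way. A call with a gripper value outside its range is refused whole. The fingers move at their own pace and stop on an object; "force" is the grip in N (left out, the last holds). Time passes only in rows, so rows that do not move let the fingers close. It gives the time, the measured TCP pose, the force, the opening and the grip force at its end, in the units of the state.
- manip.get_state(): the state, without advancing time (a new reading comes with each control period).
- optics.snapshot(name): name is "scene" or "side" or "wrist"; returns a dict with "color" (420x560x3 uint8, red, green, blue), "K" (3x3 intrinsics, pixels), "D" ([k1, k2, p1, p2, k3] as OpenCV has them; the pictures are not rectified), "rvec" (rotation vector, rad) and "tvec" (3), from world to camera coordinates, as OpenCV has them. Camera axes: x right, y down, z forward; pixel columns grow to the right and rows downward; lengths in m; the calibration is good to about 2 mm. A picture is of the moment at which its call begins. There is no depth.
- manip.sign_off(): hands the job in; it is judged then, once.
Trained networks look in a picture, given as the dict that the camera call returned (one of the last four; its "shot" number tells which), for a name from the list of things; names that differ only in an ending like _2 or _b are one class to them, and where a whole thing is asked for, a point or a joint stands for the part that bears it (a point fixed in the world has none). Each returns a list of dicts, best first, with "confidence" (0 to 1); they miss things now and then, are a little off and sometimes report something else, mostly with a low value. They report only what shows in the picture. A call takes as long as a camera call. They do not tell look-alikes from the thing itself.
- nets.silhouettes(picture, target): "region" (420x560 bool, what is visible of it) and "pixel" ([column, row] in pixels, amid what is visible of it).
The state is a dict: "time": time; "qpos": joint angles; "joint_vel": joint speeds; "joint_efforts": joint torques, N m; "position": TCP position; "ee_rot": TCP orientation; "wrist_force": force on the tool from outside, world axes, zero at the start; "ft_torque": the same for the moment, N m; "gripper_width": opening from 0.0 (shut) to 1.0 (fully open); "grip_force": force on a finger pad.
Only numpy, scipy, OpenCV 4.12 (cv2) and the standard library are available. Lean on these libraries where they do the work, as an engineer would, in place of code of your own. Each camera call takes 0.05 s, during which the arm holds its last target. There are 200 camera calls.

## Task

On the locksmith's bench, take the loose aluminium corner guard of the same size as the one screwed into the packing rack and nest it inside that one: heel fully home along the V, both legs lying flat against its legs, and its end pushed up against the rack's end plate so that the ends are flush. Let go of it there, and leave everything else on the bench where it is.

Things in the scene. Friction and masses are not known exactly. Their poses are not given: they have to be found in the camera images.
- guard: the guard to nest: plain aluminium L-section, equal legs 60 mm wide, 8 mm thick, 130 mm long, 0.25 to 0.4 kg, lying with one leg flat, one upright. Origin: mid-length on the outer heel edge (outer corner line of the L). x runs from the heel along the leg that is flat at the start, z along the upright leg, y along the length. It fills x 0..60, z 0..8 and x 0..8, z 0..60, y -65..65 mm
- rack_guard: identical L-section screwed into the rack, same origin and axes. V open upwards, rolled 25 degrees about its length: z leg steep, on the robot's side, its top leaning 25 degrees towards the robot; x leg rises at 25 degrees away from the robot. Nested, the loose guard's origin is at x 8, y 0, z 8 mm in this frame.
- rack: grey steel rack, fixed: base plate 150 x 150 x 8 mm, origin at the centre of its underside. The rack guard's heel edge lies at x -30, z 22 mm along the rack's y. Once a guard is home no finger fits between the two steep legs; laid on the shallow leg short of the heel it stays put by friction (about 0.6) and must be pushed home low down, near its heel: pushed high it tips
- end_stop (a point): point on the inner face of the rack's 6 mm end plate, which stands across the +y end of the V, flush with the rack guard's +y end; the point is the plate's middle, at x 41, y 65, z 41 mm in the rack guard's frame, and the plate reaches 45 mm from it along x and z each way. The other end of the V is open
- small_guard: another loose aluminium L-section, too small for the job: legs 40 mm wide, 8 mm thick, 130 mm long, lying in the same way; origin and axes as for the loose guard. It may lie in either of the two places.
- padlock: brass padlock lying flat, 32 x 45 x 22 mm with a steel shackle; origin under the body's centre
- screwdriver: screwdriver lying on the bench, about 200 mm long; origin near its middle
- blank_box: red box of key blanks, 70 x 110 x 50 mm; origin under its centre
- spray_oil: upright oil can, 54 mm across, 160 mm high; origin under its centre
- tape_measure: yellow tape measure standing on edge, 65 x 38 x 60 mm; origin under its centre
- lock_case: flat steel mortice lock case, 80 x 150 mm, 22 mm high with a 200 mm brass front; origin under its centre
- mug: white mug, 80 mm across, 90 mm high; origin under its centre
There are look-alikes about, which are no part of the job. Leave any blue or green look-alike of the guard alone.

How it is judged (in metres and radians):
At the end, for the whole second after the job is handed in: The 60 mm guard lies nested in the rack guard: its heel within 2.5 mm of fully home against each leg, its ends flush with the rack guard's within 4 mm, the two parallel within 0.05 rad along their length and within 0.06 rad leg to leg (either way round), at rest and released (x of guard in the frame of rack_guard between 0.0055 and 0.0105 m and z of guard in the frame of rack_guard between 0.0055 and 0.0105 m and y of guard in the frame of rack_guard between -0.004 and 0.004 m and angle between the y axis of guard and the y axis of rack_guard, either way round below 0.05 rad and (angle between the z axis of guard and the z axis of rack_guard, either way round below 0.06 rad or angle between the z axis of guard and the x axis of rack_guard, either way round below 0.06 rad) and linear speed of guard below 0.02 m/s); the robot touches nothing.
It fails at once if the small guard or another thing on the bench is shifted by more than 30 mm (distance of any of small_guard, padlock, screwdriver, blank_box, spray_oil, tape_measure, lock_case, mug from where it was at the start of the episode above 0.03 m).
It also fails if it takes over 48 s, if anything falls off the work surface, if the arm or the gripper's body presses on something with over 40 N, if the wrist force passes 120 N, or if a joint passes its speed limit or range.

## Working session

There is one attempt and no reset: what is moved stays moved. The work goes in short steps, Python scripts to look and compute and a tool call to move; the robot and the scene stay as the last step left them, time stands still between calls to the robot, and variables do not carry over. Pictures are saved under pics/ and viewed, at most 10 in all, crops included, and the job is handed in when it is done.

Besides the shell and the picture viewer there is one more tool, called after "Emit:" as name([rows], argument=value, ...), one row to a line, values as JSON. apply_moves: Moves the arm, as the interface text tells. Its arguments: {"type":"object","properties":{"motion":{"type":"array","items":{"type":"object","properties":{"grip":{"type":"number"},"dx":{"type":"number"},"dy":{"type":"number"},"dz":{"type":"number"},"yaw":{"type":"number"}}}},"force":{"type":"number"}},"required":["motion"]}

```bash
mkdir -p pics
cat > h.py <<'E'
import numpy as np, cv2
from plant import manip, optics, nets
def snap(n):return optics.snapshot(n)
def proj(s,P):
    return cv2.projectPoints(np.float64(P).reshape(-1,1,3),np.float64(s["rvec"]),np.float64(s["tvec"]),np.float64(s["K"]),np.float64(s["D"]))[0].reshape(-1,2)
def ray(s,px,z):
    R=cv2.Rodrigues(np.float64(s["rvec"]))[0];t=np.float64(s["tvec"]).ravel()
    u=cv2.undistortPoints(np.float64(px).reshape(-1,1,2),np.float64(s["K"]),np.float64(s["D"])).reshape(-1,2)
    d=np.c_[u,np.ones(len(u))]@R; c=-R.T@t
    return c+d*((z-c[2])/d[:,2])[:,None]
def save(n,im): cv2.imwrite("pics/"+n,im[...,::-1])
E
python3 - <<'E'
from h import *
A=[snap("scene"),snap("side")]
ims=[]
for s in A:
    im=s["color"].copy()
    for n in ["guard","small_guard","rack_guard","rack"]:
        for d in nets.silhouettes(s,n)[:3]:
            print(s["shot"],n,round(d["confidence"],2),d["pixel"],ray(s,[d["pixel"]],0.02).round(3))
save("scene.png",cv2.resize(A[0]["color"],(800,600),interpolation=cv2.INTER_CUBIC));save("side.png",cv2.resize(A[1]["color"],(800,600),interpolation=cv2.INTER_CUBIC))
print(manip.get_state())
E
```

```text
1 guard 0.91 [370.5, 230.0] [[0.51  0.267 0.02 ]]
1 guard 0.75 [410.4, 197.4] [[0.351 0.396 0.02 ]]
1 guard 0.57 [143.8, 208.2] [[ 0.498 -0.409  0.02 ]]
1 small_guard 0.88 [298.5, 230.0] [[0.535 0.061 0.02 ]]
1 rack_guard 0.73 [188.5, 207.8] [[ 0.48  -0.276  0.02 ]]
1 rack_guard 0.24 [299.3, 231.2] [[0.539 0.063 0.02 ]]
1 rack 0.73 [187.4, 217.5] [[ 0.522 -0.269  0.02 ]]
1 rack 0.65 [341.9, 268.9] [[0.666 0.186 0.02 ]]
1 rack 0.32 [188.9, 206.5] [[ 0.474 -0.277  0.02 ]]
2 guard 0.8 [292.3, 374.5] [[0.362 0.408 0.02 ]]
2 guard 0.68 [253.1, 305.1] [[0.512 0.269 0.02 ]]
2 guard 0.59 [336.0, 254.1] [[0.359 0.036 0.02 ]]
2 small_guard 0.8 [272.0, 244.4] [[0.538 0.064 0.02 ]]
2 rack_guard 0.69 [310.0, 163.6] [[ 0.545 -0.331  0.02 ]]
2 rack 0.76 [305.3, 179.8] [[ 0.534 -0.241  0.02 ]]
2 rack 0.31 [205.0, 261.9] [[0.688 0.186 0.02 ]]
{'time': 0.5, 'qpos': array([-7.96727138e+01,  3.02256491e+01,  8.20900409e+01, -1.48912264e-03,
        6.76878348e+01, -1.02266168e+01]), 'joint_vel': array([-0.0350339 , -0.06847785, -0.11091581, -0.07693964, -0.01075231,
       -0.05726102]), 'joint_efforts': array([-1.04013263e-03, -4.41908097e+01, -1.78224295e+01, -3.14698254e-04,
        1.86201098e-03,  2.16485134e-06]), 'position': array([ 0.21945058, -0.58516272,  0.23127434]), 'ee_rot': array([-1.79996287e+02,  7.29893775e-04,  2.05544684e+01]), 'wrist_force': array([-0.02862842,  0.17718265,  0.30035674]), 'ft_torque': array([0.00165031, 0.00794714, 0.02233425]), 'grip_force': 0.0, 'gripper_width': 1.001467298689261}
```

View pics/scene.png

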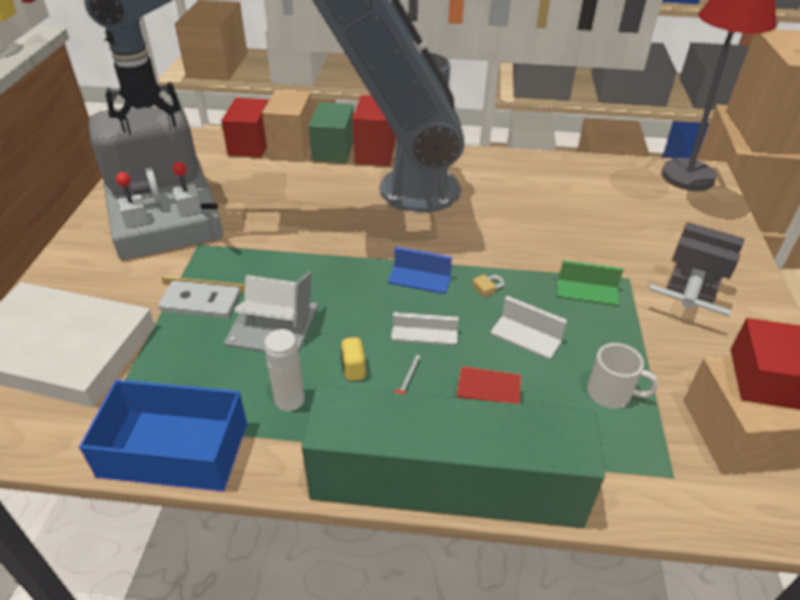

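View pics/side.png

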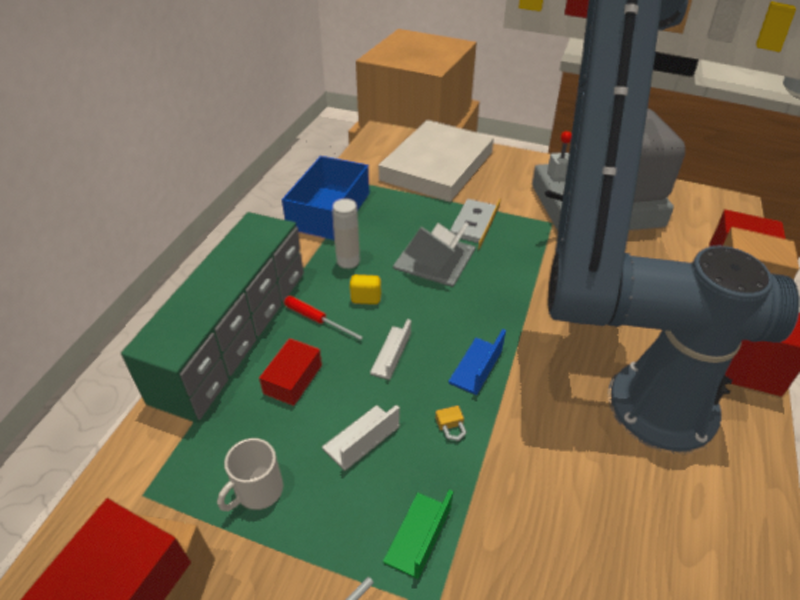

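The white L at (530,325) in the scene picture is the 60 mm guard and the one at (425,328) is the small one. The rack sits at (272,312) with its end plate on the right. The guard's upright leg faces the robot, so it already matches the rack's way round. I'll look at the rack from above on the way.

Emit:
apply_moves([
  {"dx":30,"dy":36,"dz":18,"yaw":8.7,"grip":1},
  {"dx":30,"dy":36,"dz":18,"yaw":8.7},
  {"dx":30,"dy":36,"dz":18,"yaw":8.7},
  {"dx":30,"dy":36,"dz":18,"yaw":8.7},
  {"dx":30,"dy":36,"dz":18,"yaw":8.7},
  {"dx":30,"dy":36,"dz":18,"yaw":8.7},
  {"dx":30,"dy":36,"dz":18,"yaw":8.7},
  {"dx":30,"dy":36,"dz":18,"yaw":8.7},
  {"dx":0},
])

```text
invalid input
```

Run:
```python
from h import *
s=snap("wrist"); R=cv2.Rodrigues(np.float64(s["rvec"]))[0]
print("cam",-R.T@np.ravel(s["tvec"]),R[2],manip.get_state()["position"],manip.get_state()["ee_rot"])
for n in ["rack_guard","rack"]:
    for d in nets.silhouettes(s,n)[:2]:
        print(n,round(d["confidence"],2),d["pixel"],d["region"].sum())
save("w1.png",cv2.resize(s["color"],(800,600),interpolation=cv2.INTER_CUBIC))
import pickle;pickle.dump(s,open("w1.pkl","wb"))
```

```text
cam [ 0.28428316 -0.56096589  0.37269364] [-0.25400941 -0.09532031 -0.96249325] [ 0.21948831 -0.58516729  0.23131539] [-1.79999885e+02 -4.38347659e-04  2.05563237e+01]
```

View pics/w1.png

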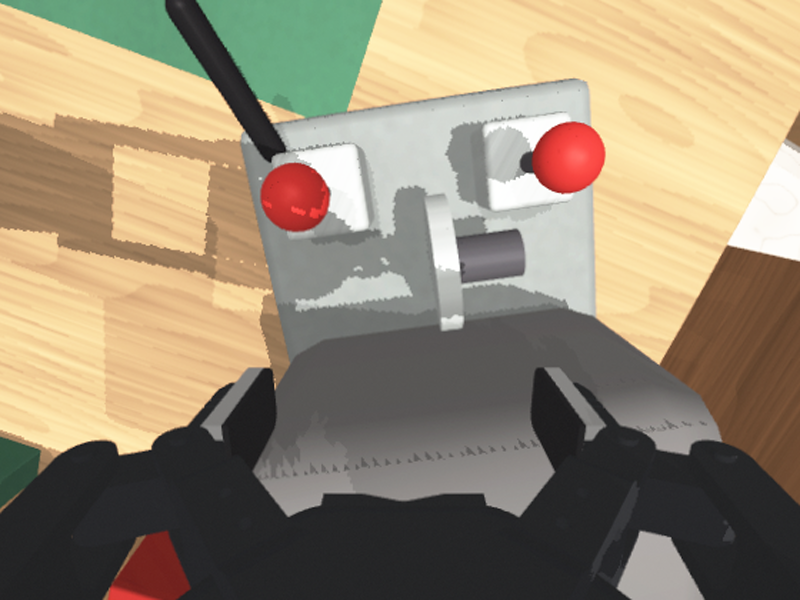

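The call was refused, so the arm is still at the start; the picture only shows the key machine below it. I'll retry with every field filled in.

Emit:
apply_moves([
  {"dx":33,"dy":41,"dz":16,"yaw":7.7,"grip":1},
  {"dx":33,"dy":41,"dz":16,"yaw":7.7,"grip":1},
  {"dx":33,"dy":41,"dz":16,"yaw":7.7,"grip":1},
  {"dx":33,"dy":41,"dz":16,"yaw":7.7,"grip":1},
  {"dx":33,"dy":41,"dz":16,"yaw":7.7,"grip":1},
  {"dx":33,"dy":41,"dz":16,"yaw":7.7,"grip":1},
  {"dx":33,"dy":41,"dz":16,"yaw":7.7,"grip":1},
  {"dx":33,"dy":41,"dz":16,"yaw":7.7,"grip":1},
  {"dx":33,"dy":41,"dz":16,"yaw":7.7,"grip":1},
  {"dx":0,"dy":0,"dz":0,"yaw":0,"grip":1},
], force=60)

```text
time: 1.9
position: [0.5188, -0.2135, 0.377]
ee_rot: [179.8, 0.1, 90.2]
wrist_force: [0.1, -0.8, 0.6]
gripper_width: 1.003
grip_force: 0.0
```

Run:
```python
from h import *
s=snap("wrist"); R=cv2.Rodrigues(np.float64(s["rvec"]))[0]
print("cam",-R.T@np.ravel(s["tvec"]),R[2],manip.get_state()["position"],manip.get_state()["ee_rot"])
for n in ["rack_guard","rack"]:
    for d in nets.silhouettes(s,n)[:2]:
        print(n,round(d["confidence"],2),d["pixel"],d["region"].sum())
save("w2.png",cv2.resize(s["color"],(800,600),interpolation=cv2.INTER_CUBIC))
import pickle;pickle.dump(s,open("w2.pkl","wb"))
```

```text
cam [ 0.51838727 -0.144459    0.51828698] [ 0.0049464  -0.27271582 -0.96208192] [ 0.51736415 -0.21486496  0.37594582] [1.79938917e+02 6.70958794e-02 9.00254870e+01]
rack_guard 0.2 [288.2, 196.2] 3712
rack 0.81 [295.4, 187.7] 7507
```

View pics/w2.png

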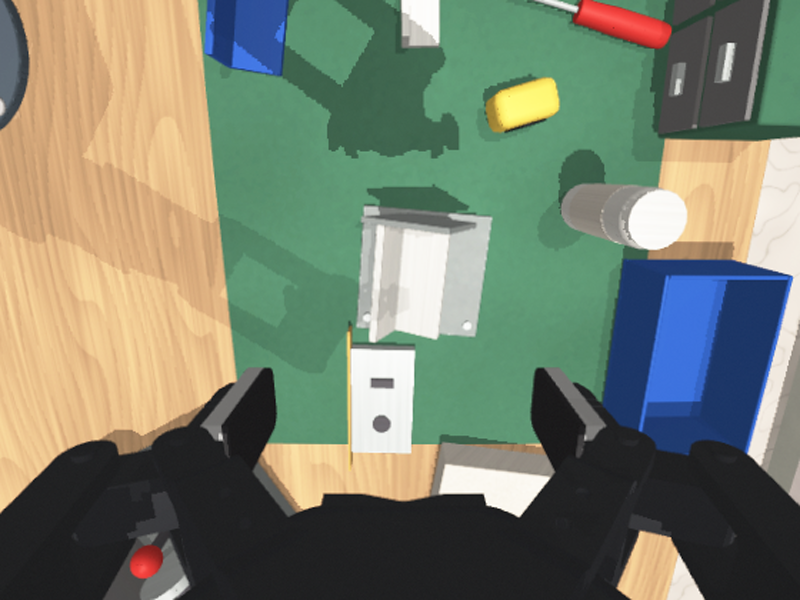

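The picture shows the rack, with its plate corners near (357,333), (476,337) and (491,215), and its V at (405,280). I'll enlarge it so I can pick the corners.

Run:
```python
from h import *
import pickle
s=pickle.load(open("w2.pkl","rb"))
c=s["color"][135:245,235:360]
save("w2c.png",cv2.resize(c,None,fx=5.4,fy=5.4,interpolation=cv2.INTER_CUBIC))
```

```text
(no output)
```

View pics/w2c.png

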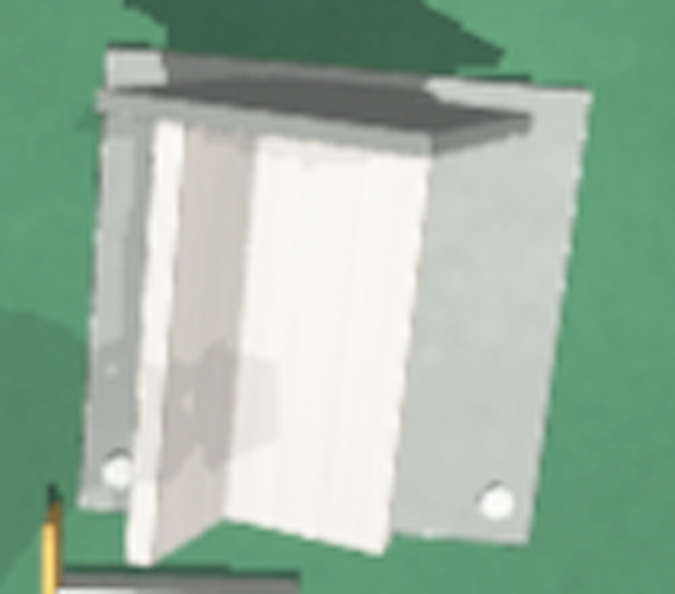

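Emit:
apply_moves([
  {"dx":0,"dy":60,"dz":0,"yaw":0,"grip":1},
  {"dx":0,"dy":60,"dz":0,"yaw":0,"grip":1},
  {"dx":0,"dy":60,"dz":0,"yaw":0,"grip":1},
  {"dx":0,"dy":60,"dz":0,"yaw":0,"grip":1},
  {"dx":0,"dy":60,"dz":0,"yaw":0,"grip":1},
  {"dx":0,"dy":60,"dz":-15,"yaw":0,"grip":1},
  {"dx":0,"dy":60,"dz":-15,"yaw":0,"grip":1},
  {"dx":0,"dy":60,"dz":-15,"yaw":0,"grip":1},
  {"dx":0,"dy":30,"dz":-15,"yaw":0,"grip":1},
  {"dx":0,"dy":0,"dz":0,"yaw":0,"grip":1},
])

```text
time: 3.3
position: [0.5157, 0.2938, 0.313]
ee_rot: [-179.8, 0.1, 89.9]
wrist_force: [-0.1, -0.8, 0.8]
gripper_width: 1.0
grip_force: 0.0
```

Run:
```python
from h import *
s=snap("wrist")
for d in nets.silhouettes(s,"guard")[:3]:
    print(round(d["confidence"],2),d["pixel"],d["region"].sum(),ray(s,[d["pixel"]],0.02))
save("w3.png",cv2.resize(s["color"],(800,600),interpolation=cv2.INTER_CUBIC))
import pickle;pickle.dump(s,open("w3.pkl","wb"))
```

```text
0.98 [198.9, 319.5] 1897 [[0.37534336 0.04721444 0.02      ]]
0.57 [283.8, 191.3] 3287 [[0.51732831 0.26651739 0.02      ]]
```

View pics/w3.png

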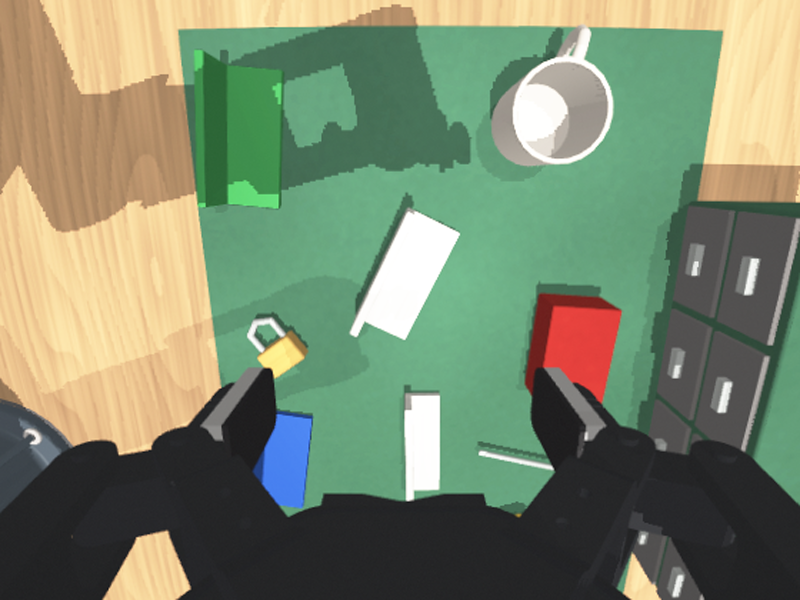

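The rack corners are clear in the crop. In the new view the guard's flat leg has corners at (460,234) and (404,340), and its upright top edge runs from (406,209) to (352,335). Next I'll fit both poses.

```bash
cat > fit.py <<'E'
from h import *
import pickle
from scipy.optimize import least_squares
def fit(s,pts,px,x0):
    pts=np.float64(pts)/1000
    def W(p):
        c,n=np.cos(p[2]),np.sin(p[2]);R=np.array([[c,-n,0],[n,c,0],[0,0,1]])
        return pts@R.T+[p[0],p[1],0]
    r=least_squares(lambda p:(proj(s,W(p))-px).ravel(),x0,loss="soft_l1")
    print(r.x[:2].round(4),np.degrees(r.x[2]).round(2));print((proj(s,W(r.x))-px).round(1).tolist())
    return r.x
a=np.radians(25)
def g2r(x,y,z):return [-30+x*np.cos(a)-z*np.sin(a),y,22+x*np.sin(a)+z*np.cos(a)]
E
python3 - <<'E'
from fit import *
s=pickle.load(open("w2.pkl","rb"))
P=[[75,-75,8],[75,75,8],[-75,-75,8],[-75,75,8]]+[g2r(*q) for q in [(0,-65,60),(8,-65,60),(8,-65,8),(60,-65,8),(60,65,8),(8,65,8),(8,65,60),(0,65,60)]]
u=np.array([[528,543],[590,92],[82,500],[107,47],[127,565],[150,565],[225,518],[385,552],[430,152],[255,130],[183,122],[155,120]])/5.4+[235,135]
r=fit(s,P,u,[.53,-.25,0]); np.save("rack.npy",r)
s=pickle.load(open("w3.pkl","rb"))
P=[(60,65,8),(60,-65,8),(0,-65,60),(8,-65,60),(0,65,60)]
u=np.array([[460,234],[404,340],[351,335],[359,336],[407,209]])*.7
g=fit(s,P,u,[.5,.27,-.4]); np.save("guard.npy",g)
print(manip.get_state()["position"])
E
```

```text
[ 0.5438 -0.2592] -4.45
[[0.3, 0.7], [0.3, -0.0], [-0.6, 2.4], [-0.4, 0.7], [-0.3, 0.1], [-0.0, 1.3], [0.6, 0.6], [-0.4, 1.1], [0.0, -4.7], [1.4, -4.6], [-0.3, -1.1], [-0.0, -1.4]]
[0.4914 0.2739] -25.29
[[0.1, -1.3], [1.3, -0.4], [-0.7, -0.6], [-1.0, 1.1], [0.4, 1.2]]
[0.51680267 0.2922083  0.31485033]
```

Emit:
apply_moves([
  {"dx":-7,"dy":-7,"dz":-30,"yaw":-8.4,"grip":0.6},
  {"dx":-7,"dy":-7,"dz":-45,"yaw":-8.4,"grip":0.6},
  {"dx":-8,"dy":-6,"dz":-45,"yaw":-8.4,"grip":0.6},
  {"dx":0,"dy":0,"dz":-45,"yaw":0,"grip":0.6},
  {"dx":0,"dy":0,"dz":-40,"yaw":0,"grip":0.6},
  {"dx":0,"dy":0,"dz":0,"yaw":0,"grip":0.6},
])

```text
time: 4.15
position: [0.4933, 0.2712, 0.1084]
ee_rot: [-179.8, 0.3, 64.5]
wrist_force: [0.4, -0.0, 1.0]
gripper_width: 0.597
grip_force: 0.0
```

Run:
```python
from fit import *
s=snap("wrist");print(manip.get_state()["position"],manip.get_state()["ee_rot"])
save("w4.png",cv2.resize(s["color"],(800,600),interpolation=cv2.INTER_CUBIC))
pickle.dump(s,open("w4.pkl","wb"))
s=pickle.load(open("w2.pkl","rb"))
P=[[75,-75,8],[75,75,8],[-75,-75,8],[-75,75,8]]+[g2r(*q) for q in [(0,-65,60),(8,-65,60),(8,-65,8),(60,-65,8),(8,65,60),(0,65,60)]]
u=np.array([[528,543],[590,92],[82,500],[107,47],[127,565],[150,565],[225,518],[385,552],[183,122],[155,120]])/5.4+[235,135]
r=fit(s,P,u,[.53,-.25,0]); np.save("rack.npy",r)
```

```text
[0.49488348 0.27212651 0.11034345] [-1.79944862e+02  7.30148178e-02  6.45124839e+01]
[ 0.544  -0.2585] -4.5
[[0.4, 0.4], [0.4, -0.4], [-0.5, 2.0], [-0.2, 0.3], [-0.2, -0.3], [0.0, 0.8], [0.6, 0.2], [-0.4, 0.7], [-0.1, -1.6], [0.1, -1.9]]
```

View pics/w4.png

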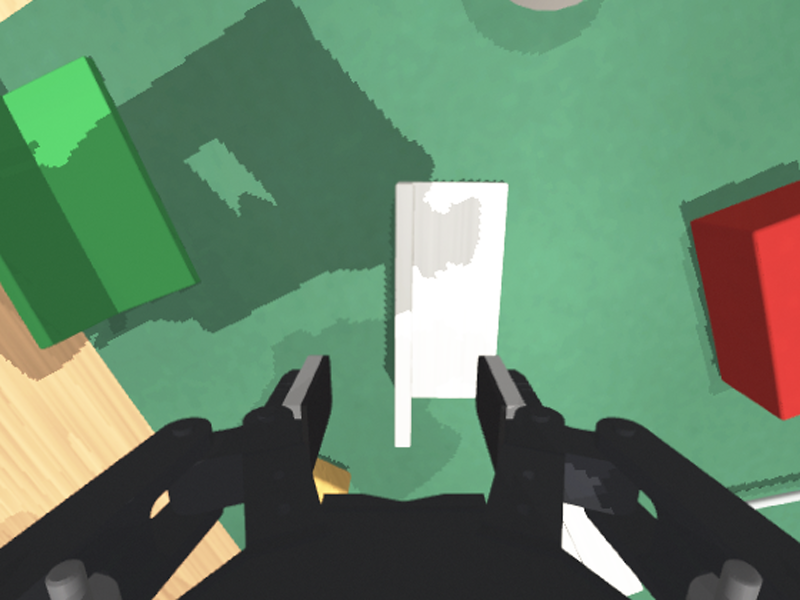

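The upright leg is centred between the fingers: leg at column 403, fingers at 330 and 478. I'll go down and grip it.

Emit:
apply_moves([
  {"dx":0,"dy":0,"dz":-40,"yaw":0,"grip":0.6},
  {"dx":0,"dy":0,"dz":-40,"yaw":0,"grip":0.6},
  {"dx":0,"dy":0,"dz":0,"yaw":0,"grip":0.6},
  {"dx":0,"dy":0,"dz":0,"yaw":0,"grip":0},
  {"dx":0,"dy":0,"dz":0,"yaw":0,"grip":0},
  {"dx":0,"dy":0,"dz":0,"yaw":0,"grip":0},
  {"dx":0,"dy":0,"dz":0,"yaw":0,"grip":0},
  {"dx":0,"dy":0,"dz":0,"yaw":0,"grip":0},
], force=70)

```text
time: 5.2
position: [0.4958, 0.2743, 0.0326]
ee_rot: [179.8, -0.1, 64.7]
wrist_force: [-0.5, -0.6, 5.7]
gripper_width: 0.08
grip_force: 69.9
```

Run:
```python
from fit import *
s=pickle.load(open("w4.pkl","rb"))
P=[(0,65,60),(8,65,60),(0,-65,60),(8,-65,60),(60,65,8),(60,-65,8)]
u=np.array([[396,184],[412,184],[395,447],[410,447],[508,183],[498,398]])*.7
g=fit(s,P,u,[.5,.27,-.4]); np.save("guard.npy",g)
st=manip.get_state();p=st["position"];print(p,st["ee_rot"],st["gripper_width"],st["grip_force"])
# tool-to-guard offset along guard axes
c,n=np.cos(g[2]),np.sin(g[2]);d=(p[:2]-g[:2]);off=np.array([d[0]*c+d[1]*n,-d[0]*n+d[1]*c]);print("tcp in guard",off)
r=np.load("rack.npy");c,n=np.cos(r[2]),np.sin(r[2])
off=[.004,off[1]]
for gy in (-.010,0):
  q=np.array([-.029+off[0],gy+off[1]]);t=r[:2]+[c*q[0]-n*q[1],n*q[0]+c*q[1]]
  print("target tcp",gy,t,"delta",(t-p[:2])*1000,"yaw",90+np.degrees(r[2])-st["ee_rot"][2])
```

```text
[0.4905 0.2737] -25.67
[[-0.9, -0.5], [1.1, -0.4], [0.1, 1.2], [0.6, 1.2], [0.0, -0.6], [-3.2, 0.3]]
[0.49580363 0.27432747 0.03261373] [ 1.79841088e+02 -1.49260286e-01  6.46649032e+01] 0.07962549782276576 69.89518761634827
tcp in guard [0.00450277 0.00285898]
target tcp -0.01 [ 0.51851697 -0.26363389] delta [  22.71334341 -537.96135975] yaw 20.835500999410215
target tcp 0 [ 0.51930149 -0.25366471] delta [  23.49786405 -527.99218088] yaw 20.835500999410215
```

Emit:
apply_moves([
  {"dx":0,"dy":0,"dz":30,"yaw":0,"grip":0},
  {"dx":0,"dy":0,"dz":60,"yaw":0,"grip":0},
  {"dx":0,"dy":0,"dz":60,"yaw":0,"grip":0},
  {"dx":2.5,"dy":-50,"dz":20,"yaw":2.6,"grip":0},
  {"dx":2.5,"dy":-60,"dz":0,"yaw":2.6,"grip":0},
  {"dx":2.5,"dy":-60,"dz":0,"yaw":2.6,"grip":0},
  {"dx":2.5,"dy":-60,"dz":0,"yaw":2.6,"grip":0},
  {"dx":2.5,"dy":-60,"dz":0,"yaw":2.6,"grip":0},
  {"dx":2.5,"dy":-60,"dz":0,"yaw":2.6,"grip":0},
  {"dx":2.5,"dy":-60,"dz":0,"yaw":2.6,"grip":0},
  {"dx":2.5,"dy":-60,"dz":0,"yaw":2.6,"grip":0},
  {"dx":2.5,"dy":-70,"dz":0,"yaw":0,"grip":0},
])

```text
out of range; nothing moved
```

Emit:
apply_moves([
  {"dx":0,"dy":0,"dz":30,"yaw":0,"grip":0},
  {"dx":0,"dy":0,"dz":60,"yaw":0,"grip":0},
  {"dx":0,"dy":0,"dz":60,"yaw":0,"grip":0},
  {"dx":2.5,"dy":-50,"dz":20,"yaw":2.6,"grip":0},
  {"dx":2.5,"dy":-60,"dz":0,"yaw":2.6,"grip":0},
  {"dx":2.5,"dy":-60,"dz":0,"yaw":2.6,"grip":0},
  {"dx":2.5,"dy":-60,"dz":0,"yaw":2.6,"grip":0},
  {"dx":2.5,"dy":-60,"dz":0,"yaw":2.6,"grip":0},
  {"dx":2.5,"dy":-60,"dz":0,"yaw":2.6,"grip":0},
  {"dx":2.5,"dy":-60,"dz":0,"yaw":2.6,"grip":0},
  {"dx":2.5,"dy":-60,"dz":0,"yaw":2.6,"grip":0},
  {"dx":2.5,"dy":-60,"dz":0,"yaw":0,"grip":0},
])

```text
time: 6.7
position: [0.5162, -0.2576, 0.2006]
ee_rot: [-180.0, -0.0, 85.5]
wrist_force: [0.8, 0.6, -4.7]
gripper_width: 0.078
grip_force: 68.9
```

Emit:
apply_moves([
  {"dx":0,"dy":-10,"dz":0,"yaw":0,"grip":0},
  {"dx":0,"dy":0,"dz":0,"yaw":0,"grip":0},
])

```text
time: 6.95
position: [0.5161, -0.2662, 0.2001]
ee_rot: [-179.9, -0.1, 85.4]
wrist_force: [-0.5, -0.0, -4.1]
gripper_width: 0.079
grip_force: 68.9
```

Run:
```python
from fit import *
P=[manip.get_state()]
s=snap("wrist");P.append(manip.get_state());snap("wrist");P.append(manip.get_state())
print(np.mean([q["position"] for q in P],0),P[-1]["ee_rot"],P[-1]["wrist_force"],P[-1]["gripper_width"])
save("w5.png",cv2.resize(s["color"],(800,600),interpolation=cv2.INTER_CUBIC))
pickle.dump(s,open("w5.pkl","wb"))
```

```text
[ 0.51610662 -0.26512499  0.200063  ] [-1.79900010e+02 -1.02069360e-01  8.55058676e+01] [ 0.46266308  0.55385745 -5.08922701] 0.08192640346561292
```

View pics/w5.png

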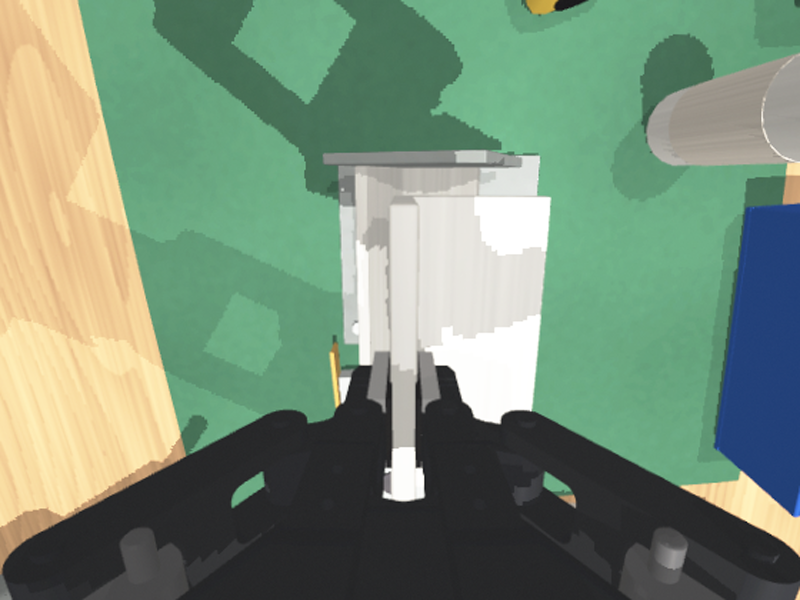

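The guard hangs over the V, its front end (row 197) just short of the end plate (row 158). I'll lower it to just above the shallow leg's rim and push it gently towards the end plate.

Emit:
apply_moves([
  {"dx":3,"dy":0,"dz":-40,"yaw":0,"grip":0},
  {"dx":0,"dy":0,"dz":-40,"yaw":0,"grip":0},
  {"dx":0,"dy":0,"dz":-22,"yaw":0,"grip":0},
  {"dx":0,"dy":0,"dz":-6,"yaw":0,"grip":0},
  {"dx":0.5,"dy":6,"dz":0,"yaw":0,"grip":0},
  {"dx":0,"dy":0,"dz":0,"yaw":0,"grip":0},
])

```text
time: 7.8
position: [0.5212, -0.2595, 0.0935]
ee_rot: [179.9, 0.0, 85.5]
wrist_force: [0.2, 0.8, -3.6]
gripper_width: 0.081
grip_force: 68.8
```

Emit:
apply_moves([
  {"dx":0,"dy":2,"dz":0,"yaw":0,"grip":0},
  {"dx":0,"dy":0,"dz":0,"yaw":0,"grip":0},
])

```text
time: 8.05
position: [0.5208, -0.2582, 0.093]
ee_rot: [179.9, 0.0, 85.5]
wrist_force: [0.1, 0.2, -3.9]
gripper_width: 0.079
grip_force: 68.8
```

Emit:
apply_moves([
  {"dx":0,"dy":2,"dz":0,"yaw":0,"grip":0},
  {"dx":0,"dy":0,"dz":0,"yaw":0,"grip":0},
])

```text
time: 8.3
position: [0.5204, -0.256, 0.0923]
ee_rot: [-180.0, -0.0, 85.5]
wrist_force: [-0.4, 0.7, -5.0]
gripper_width: 0.08
grip_force: 68.8
```

Emit:
apply_moves([
  {"dx":0,"dy":2,"dz":0,"yaw":0,"grip":0},
  {"dx":0,"dy":0,"dz":0,"yaw":0,"grip":0},
])

```text
time: 8.55
position: [0.5204, -0.254, 0.0922]
ee_rot: [-180.0, -0.0, 85.5]
wrist_force: [-1.2, -0.2, -4.0]
gripper_width: 0.084
grip_force: 68.8
```

Emit:
apply_moves([
  {"dx":0,"dy":1,"dz":0,"yaw":0,"grip":0},
  {"dx":0,"dy":0,"dz":0,"yaw":0,"grip":0},
])

```text
time: 8.8
position: [0.5205, -0.2533, 0.0923]
ee_rot: [180.0, 0.0, 85.5]
wrist_force: [-0.2, -1.0, -5.3]
gripper_width: 0.081
grip_force: 69.0
```

Emit:
apply_moves([
  {"dx":0,"dy":1,"dz":0,"yaw":0,"grip":0},
  {"dx":0,"dy":0,"dz":0,"yaw":0,"grip":0},
])

```text
time: 9.05
position: [0.5206, -0.2532, 0.0925]
ee_rot: [180.0, 0.1, 85.5]
wrist_force: [-1.7, -3.8, -4.8]
gripper_width: 0.083
grip_force: 68.8
```

Contact with the end plate is starting. Now I'll lower it onto the shallow leg's rim.

Emit:
apply_moves([
  {"dx":0,"dy":0,"dz":-2.5,"yaw":0,"grip":0},
  {"dx":0,"dy":0,"dz":0,"yaw":0,"grip":0},
])

```text
time: 9.3
position: [0.5212, -0.2533, 0.0901]
ee_rot: [179.9, 0.1, 85.4]
wrist_force: [-1.2, -5.1, -2.3]
gripper_width: 0.081
grip_force: 69.2
```

Emit:
apply_moves([
  {"dx":0,"dy":0,"dz":-1.5,"yaw":0,"grip":0},
  {"dx":0,"dy":0,"dz":0,"yaw":0,"grip":0},
])

```text
time: 9.55
position: [0.5214, -0.2533, 0.0887]
ee_rot: [179.9, 0.1, 85.4]
wrist_force: [-0.2, -5.7, -2.4]
gripper_width: 0.081
grip_force: 69.3
```

Emit:
apply_moves([
  {"dx":0,"dy":0,"dz":-1.5,"yaw":0,"grip":0},
  {"dx":0,"dy":0,"dz":0,"yaw":0,"grip":0},
])

```text
time: 9.8
position: [0.5215, -0.2533, 0.0872]
ee_rot: [179.9, 0.1, 85.4]
wrist_force: [-0.1, -5.8, -1.8]
gripper_width: 0.079
grip_force: 69.3
```

Emit:
apply_moves([
  {"dx":0,"dy":0,"dz":-1.5,"yaw":0,"grip":0},
  {"dx":0,"dy":0,"dz":0,"yaw":0,"grip":0},
])

```text
time: 10.05
position: [0.5213, -0.2533, 0.0866]
ee_rot: [179.9, 0.1, 85.4]
wrist_force: [-2.6, -4.9, 4.3]
gripper_width: 0.083
grip_force: 70.1
```

Emit:
apply_moves([
  {"dx":0,"dy":0,"dz":-1,"yaw":0,"grip":0},
  {"dx":0,"dy":0,"dz":0,"yaw":0,"grip":0},
])

```text
time: 10.3
position: [0.5213, -0.2533, 0.0865]
ee_rot: [179.8, 0.1, 85.4]
wrist_force: [-4.0, -3.7, 8.8]
gripper_width: 0.08
grip_force: 70.9
```

Emit:
apply_moves([
  {"dx":0,"dy":0,"dz":0,"yaw":0,"grip":0.15},
  {"dx":0,"dy":0,"dz":0,"yaw":0,"grip":0.25},
  {"dx":0,"dy":0,"dz":0,"yaw":0,"grip":0.35},
  {"dx":0,"dy":0,"dz":0,"yaw":0,"grip":0.45},
  {"dx":0,"dy":0,"dz":0,"yaw":0,"grip":0.55},
  {"dx":0,"dy":0,"dz":0,"yaw":0,"grip":0.65},
  {"dx":0,"dy":0,"dz":0,"yaw":0,"grip":0.65},
  {"dx":0,"dy":0,"dz":0,"yaw":0,"grip":0.65},
])

```text
time: 11.3
position: [0.5209, -0.2524, 0.0845]
ee_rot: [180.0, 0.0, 85.5]
wrist_force: [0.5, 0.3, 0.6]
gripper_width: 0.646
grip_force: 0.0
```

Run:
```python
from fit import *
s=snap("wrist");t=snap("side");print(manip.get_state()["wrist_force"])
pickle.dump(s,open("w6.pkl","wb"))
a=cv2.resize(s["color"],(533,400));b=cv2.resize(t["color"][100:220,250:350],(333,400),interpolation=cv2.INTER_CUBIC)
save("w6.png",cv2.resize(np.hstack([a,b]),(800,370)))
```

```text
[-0.3118341  -0.39676651  0.08347622]
```

View pics/w6.png

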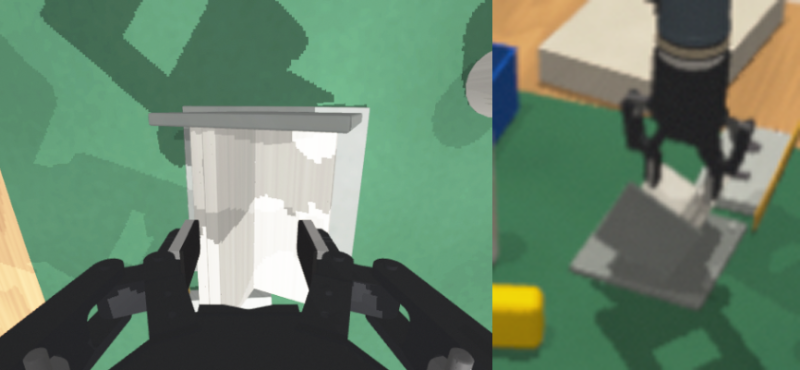

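The guard has dropped into the V and the gripper is free. I'll raise it, shut the fingers and push the guard home low down against the inside of its steep leg.

Emit:
apply_moves([
  {"dx":0,"dy":0,"dz":40,"yaw":0,"grip":0.65},
  {"dx":0,"dy":0,"dz":50,"yaw":0,"grip":0.3},
  {"dx":19,"dy":-4,"dz":0,"yaw":0,"grip":0},
  {"dx":0,"dy":0,"dz":0,"yaw":0,"grip":0},
  {"dx":0,"dy":0,"dz":0,"yaw":0,"grip":0},
  {"dx":0,"dy":0,"dz":0,"yaw":0,"grip":0},
], force=40)

```text
time: 12.15
position: [0.5383, -0.2556, 0.1733]
ee_rot: [-179.9, -0.1, 85.5]
wrist_force: [0.1, -0.7, -1.1]
gripper_width: -0.004
grip_force: 0.0
```

Run:
```python
from fit import *
s=snap("wrist");st=manip.get_state();print(st["position"],st["gripper_width"])
pickle.dump(s,open("w7.pkl","wb"))
r=np.load("rack.npy");c,n=np.cos(r[2]),np.sin(r[2])
P=[g2r(*q) for q in [(0,-65,60),(8,-65,60),(16,-65,68),(8,-65,68),(0,65,60),(8,65,60),(16,65,68),(16,-65,16),(16,65,16),(68,65,16),(68,-65,16)]]
P=np.array(P)/1000@np.array([[c,-n,0],[n,c,0],[0,0,1]]).T+[r[0],r[1],0]
u=proj(s,P);print(u.round(0).tolist())
x0,y0=200,60
im=cv2.resize(s["color"][60:260,180:430],None,fx=3.2,fy=3,interpolation=cv2.INTER_CUBIC)
for q in u: cv2.circle(im,(int((q[0]-180)*3.2),int((q[1]-60)*3)),3,(255,0,0),1)
save("w7.png",im)
```

```text
[ 0.53849947 -0.25567057  0.17339917] 0.0005082861836286308
[[226.0, 285.0], [233.0, 287.0], [236.0, 293.0], [228.0, 291.0], [217.0, 133.0], [226.0, 133.0], [229.0, 133.0], [265.0, 268.0], [263.0, 131.0], [320.0, 132.0], [316.0, 279.0]]
```

Emit:
apply_moves([
  {"dx":0,"dy":0,"dz":-50,"yaw":0,"grip":0},
  {"dx":0,"dy":0,"dz":-40,"yaw":0,"grip":0},
  {"dx":0,"dy":0,"dz":-12,"yaw":0,"grip":0},
  {"dx":0,"dy":0,"dz":0,"yaw":0,"grip":0},
])

```text
time: 12.7
position: [0.5392, -0.256, 0.0718]
ee_rot: [-179.9, -0.0, 85.5]
wrist_force: [-0.8, -1.1, -0.1]
gripper_width: 0.002
grip_force: 0.0
```

Emit:
apply_moves([
  {"dx":0,"dy":0,"dz":-5,"yaw":0,"grip":0},
  {"dx":0,"dy":0,"dz":0,"yaw":0,"grip":0},
])

```text
time: 12.95
position: [0.5401, -0.2565, 0.0684]
ee_rot: [179.9, 0.1, 85.5]
wrist_force: [0.2, -1.1, 0.1]
gripper_width: 0.001
grip_force: 0.0
```

Emit:
apply_moves([
  {"dx":-4,"dy":0,"dz":-3,"yaw":0,"grip":0},
  {"dx":0,"dy":0,"dz":0,"yaw":0,"grip":0},
])

```text
time: 13.2
position: [0.535, -0.256, 0.0645]
ee_rot: [-180.0, -0.0, 85.4]
wrist_force: [0.2, 0.3, -0.1]
gripper_width: -0.002
grip_force: 0.0
```

Emit:
apply_moves([
  {"dx":-3,"dy":0,"dz":0,"yaw":0,"grip":0},
  {"dx":0,"dy":0,"dz":0,"yaw":0,"grip":0},
])

```text
time: 13.45
position: [0.5322, -0.2561, 0.0643]
ee_rot: [-180.0, -0.0, 85.5]
wrist_force: [-1.0, 0.4, -0.9]
gripper_width: -0.003
grip_force: 0.0
```

Emit:
apply_moves([
  {"dx":0,"dy":0,"dz":-3,"yaw":0,"grip":0},
  {"dx":0,"dy":0,"dz":0,"yaw":0,"grip":0},
])

```text
time: 13.7
position: [0.5324, -0.2561, 0.061]
ee_rot: [-180.0, -0.0, 85.5]
wrist_force: [0.2, 0.7, 0.9]
gripper_width: -0.003
grip_force: 0.0
```

Emit:
apply_moves([
  {"dx":-2,"dy":0,"dz":-2,"yaw":0,"grip":0},
  {"dx":0,"dy":0,"dz":0,"yaw":0,"grip":0},
])

```text
time: 13.95
position: [0.5301, -0.256, 0.0591]
ee_rot: [-180.0, -0.0, 85.5]
wrist_force: [0.2, 0.6, -1.1]
gripper_width: 0.001
grip_force: 0.0
```

Emit:
apply_moves([
  {"dx":-2,"dy":0,"dz":0,"yaw":0,"grip":0},
  {"dx":0,"dy":0,"dz":0,"yaw":0,"grip":0},
])

```text
time: 14.2
position: [0.5283, -0.2561, 0.0593]
ee_rot: [-180.0, -0.0, 85.5]
wrist_force: [-0.1, 1.0, 0.2]
gripper_width: -0.004
grip_force: 0.0
```

Emit:
apply_moves([
  {"dx":-2,"dy":0,"dz":0,"yaw":0,"grip":0},
  {"dx":0,"dy":0,"dz":0,"yaw":0,"grip":0},
])

```text
time: 14.45
position: [0.5263, -0.2561, 0.0593]
ee_rot: [-180.0, -0.0, 85.5]
wrist_force: [0.2, -0.6, 0.3]
gripper_width: -0.001
grip_force: 0.0
```

Emit:
apply_moves([
  {"dx":-1.5,"dy":0,"dz":-3,"yaw":0,"grip":0},
  {"dx":0,"dy":0,"dz":0,"yaw":0,"grip":0},
])

```text
time: 14.7
position: [0.5246, -0.256, 0.056]
ee_rot: [-180.0, -0.0, 85.5]
wrist_force: [0.4, -0.7, -0.4]
gripper_width: 0.0
grip_force: 0.0
```

Emit:
apply_moves([
  {"dx":-1.5,"dy":0,"dz":0,"yaw":0,"grip":0},
  {"dx":0,"dy":0,"dz":0,"yaw":0,"grip":0},
])

```text
time: 14.95
position: [0.5233, -0.2561, 0.0563]
ee_rot: [-180.0, -0.0, 85.5]
wrist_force: [-0.0, 0.7, 0.4]
gripper_width: 0.0
grip_force: 0.0
```

Emit:
apply_moves([
  {"dx":-1.5,"dy":0,"dz":0,"yaw":0,"grip":0},
  {"dx":0,"dy":0,"dz":0,"yaw":0,"grip":0},
])

```text
time: 15.2
position: [0.5226, -0.2564, 0.0565]
ee_rot: [179.9, 0.0, 85.4]
wrist_force: [2.3, -0.6, -0.3]
gripper_width: 0.002
grip_force: 0.8
```

Emit:
apply_moves([
  {"dx":-1.5,"dy":0,"dz":0,"yaw":0,"grip":0},
  {"dx":0,"dy":0,"dz":0,"yaw":0,"grip":0},
])

```text
time: 15.45
position: [0.5224, -0.2568, 0.0568]
ee_rot: [179.8, 0.1, 85.4]
wrist_force: [5.2, 0.9, -0.8]
gripper_width: -0.0
grip_force: 2.1
```

Emit:
apply_moves([
  {"dx":-2,"dy":0,"dz":0,"yaw":0,"grip":0},
  {"dx":-1,"dy":0,"dz":0,"yaw":0,"grip":0},
  {"dx":0,"dy":0,"dz":0,"yaw":0,"grip":0},
])

```text
time: 15.82
position: [0.522, -0.2576, 0.0574]
ee_rot: [179.4, 0.2, 85.4]
wrist_force: [10.0, 2.0, -0.7]
gripper_width: -0.001
grip_force: 4.1
```

Emit:
apply_moves([
  {"dx":10,"dy":0,"dz":0,"yaw":0,"grip":0},
  {"dx":2,"dy":-45,"dz":0,"yaw":0,"grip":0},
  {"dx":0,"dy":0,"dz":0,"yaw":0,"grip":0},
  {"dx":-8,"dy":0,"dz":0,"yaw":0,"grip":0},
  {"dx":-4,"dy":0,"dz":0,"yaw":0,"grip":0},
  {"dx":0,"dy":0,"dz":0,"yaw":0,"grip":0},
])

```text
time: 16.58
position: [0.5187, -0.3009, 0.0568]
ee_rot: [179.8, 0.1, 85.5]
wrist_force: [4.3, -0.7, -0.6]
gripper_width: 0.0
grip_force: 1.9
```

Emit:
apply_moves([
  {"dx":-2,"dy":0,"dz":0,"yaw":0,"grip":0},
  {"dx":0,"dy":0,"dz":0,"yaw":0,"grip":0},
])

```text
time: 16.82
position: [0.5184, -0.3012, 0.0571]
ee_rot: [179.6, 0.1, 85.4]
wrist_force: [8.7, 0.4, -1.4]
gripper_width: 0.003
grip_force: 3.4
```

Home contact is at x 0.5226 at mid-length and 0.5185 44 mm further down, which matches the rack's yaw. I'll back off and check with the camera.

Emit:
apply_moves([
  {"dx":14,"dy":0,"dz":0,"yaw":0,"grip":0},
  {"dx":0,"dy":0,"dz":50,"yaw":0,"grip":0},
  {"dx":0,"dy":15,"dz":50,"yaw":0,"grip":0},
  {"dx":0,"dy":50,"dz":30,"yaw":0,"grip":0},
  {"dx":10,"dy":50,"dz":30,"yaw":0,"grip":0},
  {"dx":0,"dy":0,"dz":0,"yaw":0,"grip":0},
])

```text
time: 17.58
position: [0.5399, -0.1826, 0.2186]
ee_rot: [179.9, 0.0, 85.8]
wrist_force: [-0.2, -0.4, -0.8]
gripper_width: 0.002
grip_force: 0.0
```

Run:
```python
from fit import *
s=snap("wrist");st=manip.get_state();print(st["position"],st["gripper_width"])
pickle.dump(s,open("w8.pkl","wb"))
r=np.load("rack.npy");c,n=np.cos(r[2]),np.sin(r[2])
P=[g2r(*q) for q in [(0,-65,60),(8,-65,60),(16,-65,68),(8,-65,68),(8,65,68),(16,65,68),(16,-65,16),(60,-65,0),(68,-65,8),(68,-65,16)]]+[(75,-75,8),(75,75,8)]
P=np.array(P)/1000@np.array([[c,-n,0],[n,c,0],[0,0,1]]).T+[r[0],r[1],0]
u=proj(s,P);print(u.round(1).tolist())
m=u.mean(0).round().astype(int);x0=max(m[0]-80,0);y0=max(m[1]-75,0)
im=cv2.resize(s["color"][y0:y0+120,x0:x0+160],None,fx=5,fy=5,interpolation=cv2.INTER_CUBIC)
for q in u: cv2.circle(im,(int((q[0]+.5-x0)*5),int((q[1]+.5-y0)*5)),4,(255,0,0),1)
print(x0,y0)
save("w8.png",im)
```

```text
[ 0.53934254 -0.18423176  0.21729468] 0.0006199792206042911
[[239.3, 322.5], [245.6, 324.5], [248.1, 331.0], [241.6, 328.8], [237.1, 210.9], [244.4, 212.0], [270.6, 305.3], [309.9, 307.4], [314.1, 312.8], [311.8, 316.6], [345.4, 296.7], [353.5, 184.7]]
200 213
```

View pics/w8.png

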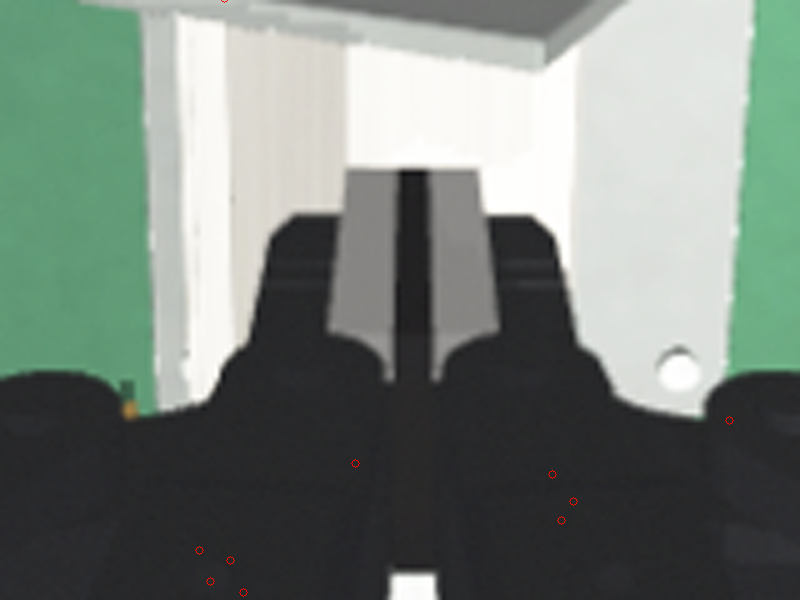

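The guard sits parallel in the V, flat against both legs as far as is visible. Its near end is hidden, so I'll tap that end towards the plate with the shut fingers; the tap stops by itself at flush.

Emit:
apply_moves([
  {"dx":-6,"dy":-56,"dz":0,"yaw":0,"grip":0},
  {"dx":-6,"dy":-56,"dz":0,"yaw":0,"grip":0},
  {"dx":-6,"dy":-56,"dz":0,"yaw":0,"grip":0},
  {"dx":0,"dy":0,"dz":-50,"yaw":0,"grip":0},
  {"dx":0,"dy":0,"dz":-60,"yaw":0,"grip":0},
  {"dx":0,"dy":0,"dz":-50,"yaw":0,"grip":0},
  {"dx":0,"dy":0,"dz":-14,"yaw":0,"grip":0},
  {"dx":0,"dy":0,"dz":0,"yaw":0,"grip":0},
])

```text
time: 18.62
position: [0.5207, -0.3543, 0.0413]
ee_rot: [-179.9, -0.1, 85.4]
wrist_force: [0.6, 0.0, 1.0]
gripper_width: -0.002
grip_force: 0.0
```

Emit:
apply_moves([
  {"dx":0.5,"dy":9,"dz":0,"yaw":0,"grip":0},
  {"dx":0,"dy":0,"dz":0,"yaw":0,"grip":0},
])

```text
time: 18.88
position: [0.5229, -0.345, 0.0444]
ee_rot: [179.9, 0.1, 85.5]
wrist_force: [-0.1, -0.9, -0.2]
gripper_width: 0.001
grip_force: 0.0
```

Emit:
apply_moves([
  {"dx":0,"dy":4,"dz":0,"yaw":0,"grip":0},
  {"dx":0,"dy":0,"dz":0,"yaw":0,"grip":0},
])

```text
time: 19.12
position: [0.5223, -0.3409, 0.0431]
ee_rot: [180.0, 0.0, 85.5]
wrist_force: [-0.6, 0.3, 0.1]
gripper_width: 0.002
grip_force: 0.0
```

Emit:
apply_moves([
  {"dx":0,"dy":3,"dz":0,"yaw":0,"grip":0},
  {"dx":0,"dy":0,"dz":0,"yaw":0,"grip":0},
])

```text
time: 19.38
position: [0.5219, -0.3379, 0.0423]
ee_rot: [-180.0, -0.0, 85.5]
wrist_force: [-1.0, 0.5, 1.0]
gripper_width: -0.005
grip_force: 0.0
```

Emit:
apply_moves([
  {"dx":0,"dy":2,"dz":0,"yaw":0,"grip":0},
  {"dx":0,"dy":0,"dz":0,"yaw":0,"grip":0},
])

```text
time: 19.62
position: [0.5219, -0.336, 0.0422]
ee_rot: [-180.0, -0.0, 85.5]
wrist_force: [0.2, -0.1, -0.6]
gripper_width: 0.001
grip_force: 0.0
```

Emit:
apply_moves([
  {"dx":0,"dy":2,"dz":0,"yaw":0,"grip":0},
  {"dx":0,"dy":0,"dz":0,"yaw":0,"grip":0},
])

```text
time: 19.88
position: [0.5219, -0.3339, 0.0423]
ee_rot: [-180.0, -0.0, 85.5]
wrist_force: [-0.3, -0.1, 0.7]
gripper_width: 0.0
grip_force: 0.0
```

Emit:
apply_moves([
  {"dx":0,"dy":2,"dz":0,"yaw":0,"grip":0},
  {"dx":0,"dy":0,"dz":0,"yaw":0,"grip":0},
])

```text
time: 20.12
position: [0.5224, -0.3332, 0.0426]
ee_rot: [179.9, 0.1, 85.5]
wrist_force: [0.3, -3.3, 0.3]
gripper_width: -0.002
grip_force: 0.0
```

Emit:
apply_moves([
  {"dx":0,"dy":2,"dz":0,"yaw":0,"grip":0},
  {"dx":0,"dy":0,"dz":0,"yaw":0,"grip":0},
])

```text
time: 20.38
position: [0.5227, -0.3327, 0.0429]
ee_rot: [179.9, 0.3, 85.5]
wrist_force: [-0.8, -7.2, -0.9]
gripper_width: 0.003
grip_force: 0.0
```

Contact came exactly at the flush position. Now I'll probe the shallow leg from above at two places to check it lies flat; the light press also seats it.

Emit:
apply_moves([
  {"dx":0,"dy":-12,"dz":0,"yaw":0,"grip":0},
  {"dx":0,"dy":0,"dz":50,"yaw":0,"grip":0},
  {"dx":10,"dy":0,"dz":30,"yaw":0,"grip":0},
  {"dx":10,"dy":43,"dz":0,"yaw":0,"grip":0},
  {"dx":9,"dy":43,"dz":0,"yaw":0,"grip":0},
  {"dx":0,"dy":0,"dz":-40,"yaw":0,"grip":0},
  {"dx":0,"dy":0,"dz":-14,"yaw":0,"grip":0},
  {"dx":0,"dy":0,"dz":-4,"yaw":0,"grip":0},
  {"dx":0,"dy":0,"dz":0,"yaw":0,"grip":0},
])

```text
time: 21.5
position: [0.5512, -0.257, 0.0645]
ee_rot: [180.0, 0.0, 85.4]
wrist_force: [1.0, -0.7, -0.1]
gripper_width: -0.001
grip_force: 0.0
```

Emit:
apply_moves([
  {"dx":0,"dy":0,"dz":-2,"yaw":0,"grip":0},
  {"dx":0,"dy":0,"dz":0,"yaw":0,"grip":0},
])

```text
time: 21.75
position: [0.5512, -0.2566, 0.0629]
ee_rot: [179.9, 0.0, 85.4]
wrist_force: [0.3, -0.4, 0.8]
gripper_width: 0.0
grip_force: 0.0
```

Emit:
apply_moves([
  {"dx":0,"dy":0,"dz":-2,"yaw":0,"grip":0},
  {"dx":0,"dy":0,"dz":0,"yaw":0,"grip":0},
])

```text
time: 22.0
position: [0.5512, -0.2564, 0.0607]
ee_rot: [180.0, 0.0, 85.5]
wrist_force: [-0.4, -0.3, 0.8]
gripper_width: 0.001
grip_force: 0.6
```

Emit:
apply_moves([
  {"dx":0,"dy":0,"dz":-2,"yaw":0,"grip":0},
  {"dx":0,"dy":0,"dz":0,"yaw":0,"grip":0},
])

```text
time: 22.25
position: [0.5514, -0.2565, 0.0603]
ee_rot: [179.9, 0.1, 85.5]
wrist_force: [-2.0, 0.7, 11.0]
gripper_width: -0.0
grip_force: 5.6
```

Emit:
apply_moves([
  {"dx":0,"dy":0,"dz":8,"yaw":0,"grip":0},
  {"dx":-17,"dy":0,"dz":0,"yaw":0,"grip":0},
  {"dx":0,"dy":0,"dz":-12,"yaw":0,"grip":0},
  {"dx":0,"dy":0,"dz":0,"yaw":0,"grip":0},
])

```text
time: 22.75
position: [0.5336, -0.2557, 0.0529]
ee_rot: [-179.9, -0.1, 85.4]
wrist_force: [0.5, 0.8, 0.5]
gripper_width: 0.001
grip_force: 0.0
```

Emit:
apply_moves([
  {"dx":0,"dy":0,"dz":-2,"yaw":0,"grip":0},
  {"dx":0,"dy":0,"dz":0,"yaw":0,"grip":0},
])

```text
time: 23.0
position: [0.5343, -0.256, 0.0526]
ee_rot: [-180.0, -0.0, 85.5]
wrist_force: [-1.3, 1.1, 3.0]
gripper_width: -0.002
grip_force: 1.8
```

Emit:
apply_moves([
  {"dx":0,"dy":0,"dz":-2,"yaw":0,"grip":0},
  {"dx":0,"dy":0,"dz":0,"yaw":0,"grip":0},
])

```text
time: 23.25
position: [0.5344, -0.2561, 0.0522]
ee_rot: [180.0, 0.0, 85.5]
wrist_force: [-3.5, 0.9, 13.2]
gripper_width: -0.001
grip_force: 6.9
```

The slope is 8.0 mm over 17 mm, or 25°, and the heights match the nested model. One last low push at the heel, then I'll retreat.

Emit:
apply_moves([
  {"dx":0,"dy":0,"dz":6,"yaw":0,"grip":0},
  {"dx":-8,"dy":0,"dz":0,"yaw":0,"grip":0},
  {"dx":0,"dy":0,"dz":-4,"yaw":0,"grip":0},
  {"dx":-4,"dy":0,"dz":0,"yaw":0,"grip":0},
  {"dx":-3,"dy":0,"dz":0,"yaw":0,"grip":0},
  {"dx":0,"dy":0,"dz":0,"yaw":0,"grip":0},
])

```text
time: 24.0
position: [0.524, -0.258, 0.053]
ee_rot: [179.4, 0.2, 85.3]
wrist_force: [9.9, 0.9, -0.4]
gripper_width: 0.0
grip_force: 4.0
```

Emit:
apply_moves([
  {"dx":10,"dy":0,"dz":2,"yaw":0,"grip":0},
  {"dx":0,"dy":0,"dz":40,"yaw":0,"grip":0},
  {"dx":0,"dy":0,"dz":60,"yaw":0,"grip":0},
  {"dx":0,"dy":0,"dz":60,"yaw":0,"grip":0},
  {"dx":0,"dy":0,"dz":0,"yaw":0,"grip":0},
])

```text
time: 24.62
position: [0.5316, -0.2581, 0.2194]
ee_rot: [179.5, 0.3, 85.5]
wrist_force: [0.7, -0.2, -0.5]
gripper_width: 0.001
grip_force: 0.0
```

Run:
```python
from plant import manip
print(manip.get_state()["wrist_force"]); print(manip.sign_off())
```

```text
[ 0.71850609 -0.15890154 -0.53240336]
the job is handed in; nothing more can be done
None
```

I handed in the job with the 60 mm guard released in the rack guard: by touch it was home at the heel, flat on the shallow leg and flush at its ends. The sign-off gave no verdict, and my last picture didn't show its near end.

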